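# Choose the thrust spacer for a gear shaft by trial fitting

## Task

Find by trial the thickest of the three horseshoe spacers that will go into the gap between the bearing web and the gear inside the open housing, and leave that one there, astride the shaft with its feet fully down on the ledges. Lower it in rather than letting it drop, leave the other two spacers out of the housing, and do not knock about the tin, the bearing ring or the connecting rod on the bench.

Things in the scene. Friction and masses are not known exactly. Their poses are not given: they have to be found in the camera images.
- housing: cast aluminium gear housing fixed to the bench, a box open at the top, 84 mm (x) by 186 mm (y), 122 mm high, walls 8 mm (inside 68 by 170 mm); lip 96 mm wide at the top, lugs at the foot to x = 60 mm either side, a window in each long side. Origin: middle of its underside, z up. A 20 mm shaft runs inside along y at x = 0, its axis 40 mm up
- web (a point): middle of the top of the housing's cross web, which carries the shaft: at x 0, y -19 mm, z 64 mm of the housing, same axes. The web is 14 mm thick (y -26 to -12 mm) and as wide as the inside, with a 5 mm 45 degree chamfer on its +y edge. The gap lies between its +y face (y = -12 mm) and the gear's end face
- seat (a point): top line of the shaft at the web's +y face (housing x 0, y -12, z 50 mm; same axes). A seated spacer straddles the shaft, thickness along y, feet on two ledges 26 mm above the bench beside the shaft, top 90 mm up. Its top 24 mm stand above web and gear, but the long walls, 6 mm off its ends, rise 32 mm above it: there it can only be held across its thickness
- gear: steel gear cluster, immovable on the shaft, its big gear (52 mm across, tooth ends bevelled 4 mm) towards the web. Origin: on the shaft axis, at the cluster's middle; same axes as the housing. Its place along the shaft, and so the gap, differs every time: the gap is some 13 to 21 mm wide and is found by trial fitting
- rack: wooden rack fixed to the bench. Base 66 mm (x) by 96 mm (y), 12 mm thick; four partitions 48 mm wide (x), 6 mm thick, up to 80 mm above the bench, make three slots 22 mm wide at y = -28, 0, 28 mm. Origin: middle of its underside, z up. The spacers stand in it across x and stick out 4 mm past the partitions at both ends: there they can only be held by their ends
- front (a point): point on the bench 105 mm in front of the rack (rack x -105 mm, y 0, z 0; same axes). The bench is clear for 50 mm to -x and +x and 80 mm to -y and +y of it
- spacer_thin: flat horseshoe spacer of dark anodised aluminium, 12 mm thick, 56 mm wide, 64 mm tall, with a slot 24 mm wide and 26 mm deep open at its foot (two legs 16 mm wide). Starts upright on its legs in the rack, which slot varies; it also stands by itself on the bench. Origin: middle of its underside; x along its width, y through its thickness, z up. 0.07 to 0.17 kg.
- spacer_mid: flat horseshoe spacer of dark anodised aluminium, 15 mm thick, 56 mm wide, 64 mm tall, with a slot 24 mm wide and 26 mm deep open at its foot (two legs 16 mm wide). Starts upright on its legs in the rack, which slot varies; it also stands by itself on the bench. Origin: middle of its underside; x along its width, y through its thickness, z up. 0.07 to 0.17 kg.
- spacer_thick: flat horseshoe spacer of dark anodised aluminium, 18 mm thick, 56 mm wide, 64 mm tall, with a slot 24 mm wide and 26 mm deep open at its foot (two legs 16 mm wide). Starts upright on its legs in the rack, which slot varies; it also stands by itself on the bench. Origin: middle of its underside; x along its width, y through its thickness, z up. 0.07 to 0.17 kg.
- tin: tin can, 62 mm across, 78 mm high, standing on the bench between housing and rack. Origin: middle of its underside
- bearing: steel bearing ring, 72 mm across, 15 mm high, flat on the bench in front of the housing. Origin: middle of its underside
- conrod: steel connecting rod, about 140 mm long, 16 mm high, flat on the bench beyond the rack. Origin: middle of its underside, x along its length

How it is judged:
By the outcome, as a careful person would: the job done as asked, in the order asked, and still so for the second after the job is handed in, with the robot touching nothing.
It also fails if it takes over 72 s, if anything falls off the work surface, if the arm or the gripper's body presses on something with over 40 N, if the wrist force passes 120 N, or if a joint passes its speed limit or range.

## Robot

A 7-joint arm with a two-finger parallel gripper is mounted at the origin on the work surface. World frame = base frame: x ahead of the robot, y to its left, z up, the work surface at z = 0. Lengths are in m, angles in rad, forces in N, time in s.
With the tool pointing down it reaches from about 0.425 to 0.825 m from the base axis. Payload 3.6 kg.
Tool frame: the origin (TCP) lies at the very end of the fingers, on their centre line; the grasp point (between the pads) lies 19 mm behind it; z points along the fingers, y is the line along which they close (so a half turn about z gives the same grasp; the last joint's range is limited). The gripper opens to 93 mm and grips with 3 to 60 N. Pads are 15 mm wide; open, the fingers measure 128 mm over their backs; the gripper's body (75 mm by 188 mm) begins 65 mm behind the grasp point.
Start: joints at [-1.353, 0.615, -0.013, 1.423, 0.008, 1.103, -0.04], TCP at [0.157, 0.631, 0.219] pointing down, gripper open.
Joint ranges: [-3.12, 3.12], [-0.3, 2.06], [-1.34, 1.32], [0.26, 2.42], [-1.36, 4.5], [0.01, 1.98], [-2.84, 2.84]. Speed limits (rad/s): [2.79, 2.79, 3.14, 3.14, 3.14, 3.14, 3.14].

## Interface

Orientations are given as a unit quaternion [w, x, y, z].
In Python, from bench import bot gives the robot as it stands.
- The arm moves only by the shell command python3 shift.py 'ROWS'. ROWS is rows parted by semicolons, their numbers by spaces, 1 to 10 of them, each of 7 numbers: a rotation vector rx, ry, rz in rad, then dx, dy, dz in m, then the finger opening in m; each row shifts and turns the commanded pose from where the row before left it, along the tool's axes as they then stand; what a row does not reach is not made up. A row lasts 1/10 s, in which the tool goes at most 0.05 m and 0.15 rad, less where a joint would pass 70% of its speed; a pose out of reach is approached as far as the arm can. The fingers move at their own pace and stop on an object; the grip force is fixed at half the most. Time passes only in rows, so rows that do not move let the fingers close. It prints the time, the measured TCP pose, the force, the opening and the grip force at its end.
- bot.observe(): the state, without advancing time (a new reading comes with each control period).
- bot.camera(name): name is "scene" or "side" or "wrist"; returns the picture (480x640x3 uint8, red, green, blue); there is no depth.
- bot.camera_model(name): a dict with "mtx" (3x3 intrinsics, pixels), "world_from_camera" (4x4, takes a point from camera to world coordinates). Camera axes: x right, y up, looking along -z (the intrinsics and any distortion apply to the point x, -y, -z); pixel columns grow to the right and rows downward; lengths in m; the calibration is good to about 2 mm. A picture is of the moment at which its call begins: read the wrist's pose just before it. camera_model takes no time and is no camera call; for the wrist camera it gives the pose at the moment of the call.
- bot.close_job(): hands the job in; it is judged then, once.
The state is a dict: "time": time; "qpos": joint angles; "qvel": joint speeds; "tau": joint torques, N m; "ee_pos": TCP position; "tcp_rot": TCP orientation; "contact_force": force on the tool from outside, world axes, zero at the start; "torque": the same for the moment, N m; "finger_gap": finger opening in m; "grasp_force": force on a finger pad.
Only numpy, scipy, OpenCV 4.12 (cv2) and the standard library are available. Lean on these libraries where they do the work, as an engineer would, in place of code of your own. Each camera call takes 0.05 s, during which the arm holds its last target. There are 200 camera calls.

## Working session

There is one attempt and no reset: what is moved stays moved. The work goes in short steps, Python scripts to look and compute and a shell command to move; the robot and the scene stay as the last step left them, time stands still between calls to the robot, and variables do not carry over. Pictures are saved under pics/ and viewed, at most 10 in all, crops included, and the job is handed in when it is done.

```bash
ls; mkdir -p pics
python3 - <<'E'
from bench import bot
import cv2
s=bot.observe();print({k:(v if not hasattr(v,'round') else v) for k,v in s.items()})
for n in("scene","side"):
    cv2.imwrite(f"pics/{n}0.png",bot.camera(n)[:,:,::-1]); m=bot.camera_model(n); print(n,m)
E
```

```text
bench.py
pics
shift.py
{'time': 0.0, 'qpos': array([-1.35350498,  0.61591659, -0.01261557,  1.42487542,  0.00810381,
        1.10338497, -0.04040489]), 'qvel': array([ 4.02653262e-05, -5.19384908e-04, -5.93141257e-04,  4.49267891e-04,
       -1.06604671e-03, -4.93441514e-04,  1.16568410e-03]), 'tau': array([ 5.66562630e-04, -4.58940196e+01,  2.09186934e-01, -1.65741116e+01,
       -6.11506915e-02,  2.05367297e-02,  2.25592635e-04]), 'ee_pos': array([0.15670337, 0.63002371, 0.21749065]), 'tcp_rot': array([-1.34305220e-04,  1.21562901e-01,  9.92582921e-01, -1.25990592e-03]), 'contact_force': array([0.00679066, 0.66806467, 0.19286943]), 'torque': array([-0.03166434,  0.01064837,  0.00272162]), 'grasp_force': 0.0, 'finger_gap': 0.09265105888459484}
scene {'mtx': array([[528.0704897 ,   0.        , 315.65421079],
       [  0.        , 528.0704897 , 239.81146312],
       [  0.        ,   0.        ,   1.        ]]), 'world_from_camera': array([[-0.54780299, -0.49910704,  0.67141942,  1.20046679],
       [ 0.83659247, -0.33159418,  0.43607149,  0.41783535],
       [ 0.00499242,  0.8005857 ,  0.59919748,  0.63117806],
       [ 0.        ,  0.        ,  0.        ,  1.        ]])}
side {'mtx': array([[597.28582644,   0.        , 317.23646019],
       [  0.        , 597.28582644, 248.99745131],
       [  0.        ,   0.        ,   1.        ]]), 'world_from_camera': array([[ 8.67271742e-01,  3.91185415e-01, -3.07918329e-01,
         2.28215523e-01],
       [-4.97834331e-01,  6.80434447e-01, -5.37745239e-01,
        -5.55148635e-01],
       [-8.39856457e-04,  6.19663566e-01,  7.84867097e-01,
         8.94214251e-01],
       [ 0.00000000e+00,  0.00000000e+00,  0.00000000e+00,
         1.00000000e+00]])}
```

View pics/scene0.png

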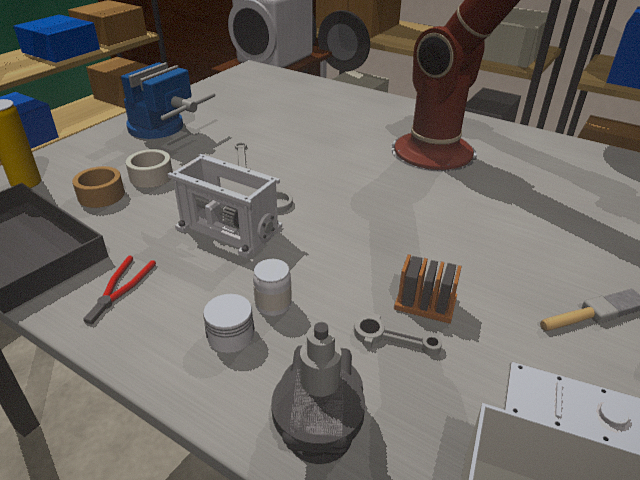

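View pics/side0.png

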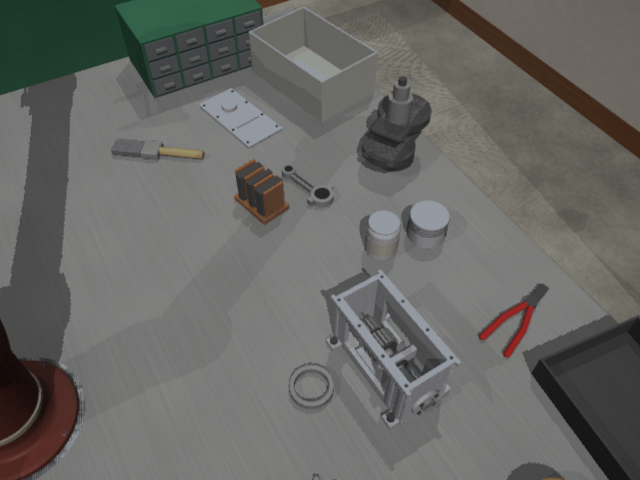

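The scene view shows the housing at about (225,205), the rack at (430,288), the tin at (272,287) and the conrod at (400,337). In the side view the housing is at (395,340), the rack at (262,190), the ring at (311,386) and the tin at (383,235). I'll zoom in on the housing and rack.

Run:
```python
import cv2,numpy as np
a=cv2.imread('pics/side0.png');b=cv2.imread('pics/scene0.png')
def c(im,x,y,w,h,s): return cv2.resize(im[y:y+h,x:x+w],None,fx=s,fy=s,interpolation=cv2.INTER_CUBIC)
# side housing 320..470 x 262..412 ; x4
L=c(a,322,262,140,150,4)      #560x600
R=np.vstack([c(a,230,152,60,75,4),c(b,390,245,60,75,4)]) #240x600
cv2.imwrite('pics/z1.png',np.hstack([L,R]))
```

```text
(no output)
```

View pics/z1.png

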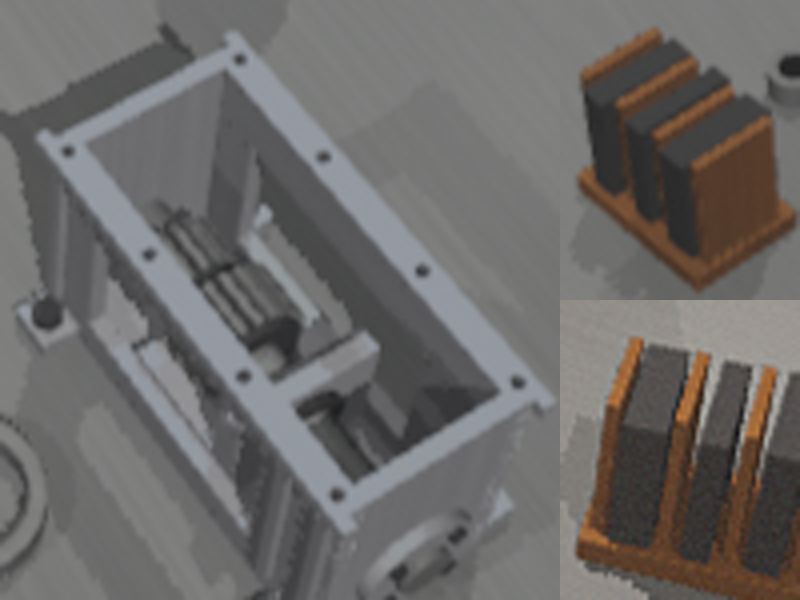

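The zoom gives these points:
- **Housing lip corners:** (38,133), (233,35), (553,402) and (345,528). The web is near the lower right, so +y points to the upper left.
- **Rack:** partition tops and base corners, at about (577,180), (700,285) and (795,212).
- **Spacers:** the widest one appears to be in the low-y slot.

```bash
cat > h.py <<'E'
import numpy as np,cv2
from bench import bot
def proj(m,P,T=None):
    T=np.linalg.inv(m["world_from_camera"] if T is None else T); p=(T[:3,:3]@np.asarray(P,float).T).T+T[:3,3]
    K=m["mtx"];return np.c_[K[0,0]*p[:,0]/-p[:,2]+K[0,2],K[1,1]*-p[:,1]/-p[:,2]+K[1,2]]
def ray(m,uv,z):
    K=m["mtx"];T=m["world_from_camera"];uv=np.atleast_2d(uv).astype(float)
    d=np.c_[(uv[:,0]-K[0,2])/K[0,0],-(uv[:,1]-K[1,2])/K[1,1],-np.ones(len(uv))]@T[:3,:3].T
    return T[:3,3]+d*((z-T[2,3])/d[:,2])[:,None]
E
python3 - <<'E'
from h import *
m=bot.camera_model("side");s=bot.camera_model("scene")
z=lambda l,ox=322,oy=262,dx=0,dy=0:[((x-dx)/4+ox,(y-dy)/4+oy) for x,y in l]
H=ray(m,z([(38,133),(233,35),(553,402),(345,528)]),.122)
print("H",H.round(4),"c",H.mean(0),[np.linalg.norm(H[i]-H[i-3]) for i in range(4)])
v=(H[0]-H[3])+(H[1]-H[2]);print("ydir deg",np.degrees(np.arctan2(v[1],v[0])))
B=ray(m,z([(577,180),(700,285),(795,212)],230,152,560),.012)
print("B",B.round(4),np.linalg.norm(B[0]-B[1]),np.linalg.norm(B[2]-B[1]))
print("c",(B[0]+B[2])/2); v=B[2]-B[1];print("xdir",np.degrees(np.arctan2(v[1],v[0]))); v=B[0]-B[1];print("ydir",np.degrees(np.arctan2(v[1],v[0])))
for n,q in(("tin",(383,250)),("ring",(311,386)),("conrod",(306,186))): print(n,ray(m,[q],.01))
E
```

```text
H [[ 0.5048 -0.1164  0.122 ]
 [ 0.5965 -0.1148  0.122 ]
 [ 0.6056 -0.3078  0.122 ]
 [ 0.5131 -0.3102  0.122 ]] c [ 0.55502366 -0.21231339  0.122     ] [np.float64(0.09173251320822064), np.float64(0.19312649074562183), np.float64(0.09255019383096869), np.float64(0.19395230973800223)]
ydir deg 92.570588758536
B [[0.4956 0.249  0.012 ]
 [0.5179 0.1555 0.012 ]
 [0.5807 0.1748 0.012 ]] 0.09619117027719674 0.06574553190992306
c [0.53815897 0.21191288 0.012     ]
xdir 17.123177265840756
ydir 103.42540969309678
tin [[ 0.68129314 -0.01315704  0.01      ]]
ring [[ 0.42769887 -0.18613359  0.01      ]]
conrod [[0.63728309 0.20541528 0.01      ]]
```

```bash
cat >> h.py <<'E'
from scipy.spatial.transform import Rotation as Rn
def go(x,y,z,yaw,Rnow=None):
    """rotation vector (tool) to reach down-pointing pose with tool y at yaw deg (mod 180), then translation in the new axes, and in the old"""
    s=bot.observe();q=s["tcp_rot"];R=Rn.from_quat([q[1],q[2],q[3],q[0]])
    best=None
    for k in(yaw,yaw+180):
        a=np.radians(k);Y=np.array([np.cos(a),np.sin(a),0]);Z=np.array([0,0,-1.]);G=Rn.from_matrix(np.c_[np.cross(Y,Z),Y,Z])
        r=(R.inv()*G).as_rotvec()
        if best is None or np.linalg.norm(r)<np.linalg.norm(best[0]):best=(r,G)
    d=np.array([x,y,z])-s["ee_pos"]
    print("t",round(s["time"],2),"pos",s["ee_pos"].round(4),"q7",s["qpos"][6].round(2),"gap",s["finger_gap"].round(4),"F",s["contact_force"].round(1))
    print("rot",best[0].round(4),"trans after rot",best[1].inv().apply(d).round(4),"or before",R.inv().apply(d).round(4))
E
python3 -c "
from h import *
go(.47,.19,.28,15)"
sed -i 's/s\["finger_gap"\].round(4)/round(s["finger_gap"],4)/' h.py
python3 -c "
from h import *
go(.47,.19,.28,15)"
```

```text
t 0.1 pos [0.1567 0.6301 0.2176] q7 -0.04 gap 0.093 F [ 0.4 -0.1  1.2]
rot [-0.0021  0.0012  1.0653] trans after rot [-0.5062  0.1887 -0.0624] or before [-0.4102 -0.3516 -0.0616]
```

```bash
python3 shift.py '0 0 0 -0.034 -0.029 -0.006 0.093;0 0 0 -0.034 -0.029 -0.006 0.093;0 0 0 -0.034 -0.029 -0.006 0.093;0 0 0 -0.034 -0.029 -0.006 0.093;0 0 0 -0.034 -0.029 -0.006 0.093;0 0 0 -0.034 -0.029 -0.006 0.093;0 0 0 -0.034 -0.029 -0.006 0.093;0 0 0 -0.034 -0.029 -0.006 0.093;0 0 0 -0.034 -0.029 -0.006 0.093;0 0 0 -0.034 -0.029 -0.006 0.093'
python3 shift.py '0 0 0.133 0 0 0 0.093;0 0 0.133 0 0 0 0.093;0 0 0.133 0 0 0 0.093;0 0 0.133 0 0 0 0.093;0 0 0.133 0 0 0 0.093;0 0 0.133 0 0 0 0.093;0 0 0.133 0 0 0 0.093;0 0 0.134 0 0 0 0.093'
python3 -c "
from h import *
go(.47,.19,.28,15)
cv2.imwrite('pics/w1.png',bot.camera('wrist')[:,:,::-1]);np.set_printoptions(suppress=True);m=bot.camera_model('wrist');print(m)"
```

```text
time: 1.1
ee_pos: [0.4174, 0.2655, 0.2787]
tcp_rot: [-0.0, 0.122, 0.993, -0.0]
contact_force: [0.5, 0.0, -0.3]
finger_gap: 0.0926
grasp_force: 0.0
time: 1.9
ee_pos: [0.4164, 0.2671, 0.2782]
tcp_rot: [-0.0, 0.611, 0.792, -0.001]
contact_force: [0.0, 0.2, -0.0]
finger_gap: 0.0933
grasp_force: 0.0
t 1.9 pos [0.4164 0.2671 0.2782] q7 -0.24 gap 0.0933 F [ 0.   0.2 -0. ]
rot [-0.0012  0.0004 -0.0052] trans after rot [-0.0884  0.0318 -0.0018] or before [-0.0882  0.0322 -0.0018]
{'mtx': array([[357.00811126,   0.        , 316.13843913],
       [  0.        , 357.00811126, 237.15959871],
       [  0.        ,   0.        ,   1.        ]]), 'world_from_camera': array([[ 0.96804563, -0.23970132, -0.07369493,  0.39677581],
       [ 0.2507734 ,  0.92458555,  0.28680003,  0.34744508],
       [-0.00060908, -0.29611624,  0.95515172,  0.44319773],
       [ 0.        ,  0.        ,  0.        ,  1.        ]])}
```

View pics/w1.png

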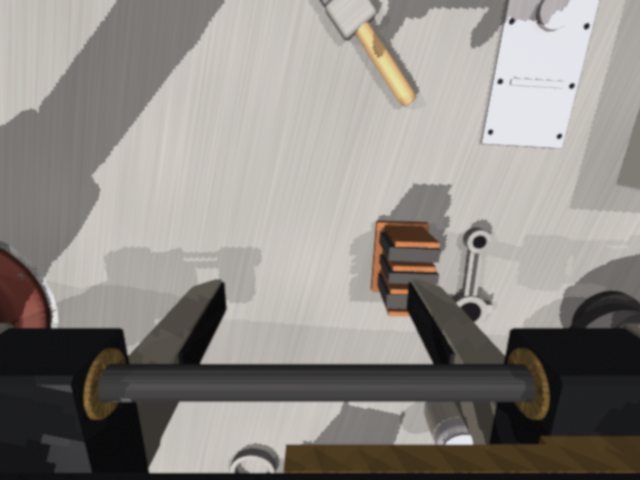

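The wrist view shows the rack at about (405,268), partly behind the right finger, with the conrod at (473,275). I'll move so the rack sits between the fingers.

```bash
python3 shift.py '0 0 0 0.003 0.036 0.012 0.093;0 0 0 0.003 0.036 0.012 0.093;0 0 0 0.003 0.036 0.012 0.093;0 0 0 0 0 0 0.093'
python3 -c "
from h import *
go(.538,.212,.2,15)
im=bot.camera('wrist')[:,:,::-1];m=bot.camera_model('wrist')
import json;json.dump({k:np.asarray(v).tolist() for k,v in m.items()},open('w2.json','w'))
p=proj(m,[[.538,.212,.08]])[0];print(p)
x,y=int(p[0])-80,int(p[1])-60;x=max(x,0);y=max(y,0);print(x,y)
cv2.imwrite('pics/w2f.png',im);cv2.imwrite('pics/w2.png',cv2.resize(im[y:y+120,x:x+160],None,fx=5,fy=5,interpolation=cv2.INTER_CUBIC))"
```

```text
time: 2.35
ee_pos: [0.521, 0.304, 0.239]
tcp_rot: [0.0, 0.608, 0.794, -0.002]
contact_force: [-0.5, -0.0, -0.3]
finger_gap: 0.0931
grasp_force: 0.0
t 2.35 pos [0.521 0.304 0.239] q7 -0.15 gap 0.0931 F [-0.5 -0.  -0.3]
rot [-0.0027  0.0026  0.0012] trans after rot [-0.0932 -0.0074  0.039 ] or before [-0.0931 -0.0074  0.0393]
[310.01985782 307.4614003 ]
230 247
```

View pics/w2.png

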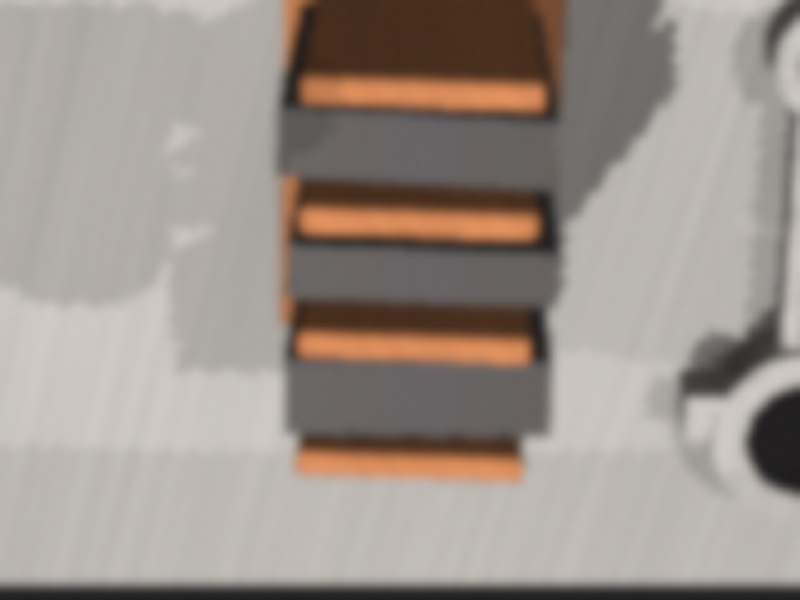

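The crop shows the spacer tops at rows about 108–185, 247–302 and 362–433, between partition tops at rows 90, 220, 347 and 465. The middle spacer looks thinnest.

Run:
```python
from h import *
import json
m={k:np.array(v) for k,v in json.load(open('w2.json')).items()}
px=lambda l:[(x/5+230,y/5+247) for x,y in l]
for n,l in(("U",[(285,105),(552,118),(555,190),(280,172)]),("M",[(292,245),(555,250),(555,305),(292,297)]),("L",[(292,360),(548,370),(548,435),(290,430)])):
    P=ray(m,px(l),.076);v=P[1]-P[0]+P[2]-P[3]
    print(n,P.mean(0).round(4),"w",np.linalg.norm(v[:2])/2,"t",np.linalg.norm((P[0]+P[1]-P[2]-P[3])[:2])/2,"yaw",np.degrees(np.arctan2(v[1],v[0])))
T=ray(m,px([(300,77),(550,80),(545,112),(297,105)]),.08);Bt=ray(m,px([(298,450),(522,456),(520,480),(296,473)]),.08)
c=(T.mean(0)+Bt.mean(0))/2;v=T.mean(0)-Bt.mean(0);print("rack c",c,"y span(84)",np.linalg.norm(v),"ydir",np.degrees(np.arctan2(v[1],v[0])))
for P in(T,Bt):
    v=P[1]-P[0]+P[2]-P[3];print("w48",np.linalg.norm(v)/2,np.degrees(np.arctan2(v[1],v[0])))
```

```text
U [0.5331 0.2444 0.076 ] w 0.05428098323546447 t 0.015072036118078048 yaw 11.613398142485392
M [0.5415 0.2173 0.076 ] w 0.05384341222133748 t 0.012155713993075988 yaw 13.610767830506935
L [0.5482 0.1891 0.076 ] w 0.05386548525791141 t 0.01607025169149571 yaw 13.310773669293228
rack c [0.54010015 0.21649728 0.08      ] y span(84) 0.08363080658214057 ydir 103.00998562855919
w48 0.04872034857306014 13.925619408137107
w48 0.04696204430176382 13.297629644463065
```

Run:
```python
import cv2
from h import *
im=cv2.imread('pics/scene0.png').astype(int)
m=bot.camera_model("scene")
# along the +x end faces: spacer end at rack x=+28, z=.05
c=np.array([.54,.2165,0]);a=np.radians(13.2);X=np.array([np.cos(a),np.sin(a),0]);Y=np.array([-np.sin(a),np.cos(a),0])
ys=np.arange(-.05,.0505,.001)
for zz in(.045,.055,.065):
    g=[]
    for y in ys:
        u=proj(m,[c+X*.028+Y*y+[0,0,zz]])[0]
        p=cv2.remap(im.astype(np.float32),np.float32([[u[0]]]),np.float32([[u[1]]]),1)[0,0];g.append((p[2]-p[0],p.mean()))
    print(zz);print(' '.join(f"{int(round(y*1000))}:{int(a)}/{int(b)}" for y,(a,b) in zip(ys,g)))
```

```text
0.045
-50:9/124 -49:7/124 -48:5/129 -47:11/120 -46:30/92 -45:42/76 -44:50/65 -43:53/67 -42:52/66 -41:43/59 -40:33/55 -39:25/51 -38:13/54 -37:4/55 -36:2/53 -35:2/54 -34:2/57 -33:5/54 -32:7/53 -31:5/55 -30:4/56 -29:2/57 -28:3/54 -27:4/54 -26:3/56 -25:4/55 -24:5/51 -23:5/53 -22:5/54 -21:5/49 -20:4/47 -19:3/47 -18:33/59 -17:53/67 -16:55/69 -15:54/70 -14:50/71 -13:42/62 -12:34/55 -11:30/51 -10:31/54 -9:33/58 -8:24/58 -7:14/56 -6:3/51 -5:4/50 -4:6/50 -3:5/51 -2:3/54 -1:3/57 0:3/56 1:4/54 2:6/52 3:6/50 4:4/50 5:6/50 6:11/51 7:24/50 8:27/51 9:27/51 10:43/62 11:53/68 12:54/66 13:51/67 14:47/67 15:37/59 16:36/56 17:46/59 18:37/58 19:22/55 20:8/52 21:3/52 22:2/54 23:5/52 24:6/49 25:6/47 26:6/50 27:5/53 28:3/50 29:4/52 30:4/55 31:4/56 32:4/54 33:2/53 34:13/57 35:29/59 36:36/57 37:39/59 38:44/65 39:51/64 40:53/63 41:50/65 42:49/64 43:51/65 44:65/72 45:65/73 46:51/72 47:19/89 48:5/97 49:3/97 50:6/94
0.055
-50:7/122 -49:5/125 -48:7/124 -47:13/117 -46:29/98 -45:47/77 -44:49/70 -43:52/66 -42:54/69 -41:41/64 -40:24/53 -39:20/54 -38:14/54 -37:6/53 -36:4/55 -35:5/56 -34:5/56 -33:5/55 -32:6/52 -31:6/54 -
[... 898 characters left out ...]
56 -30:3/56 -29:4/56 -28:8/55 -27:4/56 -26:1/55 -25:6/54 -24:7/53 -23:8/51 -22:6/52 -21:2/51 -20:-1/44 -19:10/50 -18:33/59 -17:46/64 -16:54/67 -15:55/67 -14:54/68 -13:50/67 -12:39/53 -11:31/49 -10:26/47 -9:17/80 -8:9/92 -7:5/67 -6:4/54 -5:3/47 -4:3/51 -3:3/53 -2:3/52 -1:4/54 0:4/55 1:4/50 2:4/52 3:5/56 4:6/54 5:7/49 6:5/40 7:4/59 8:6/83 9:14/96 10:29/86 11:49/66 12:51/69 13:55/70 14:60/64 15:46/56 16:29/53 17:22/83 18:14/93 19:6/85 20:6/64 21:6/51 22:3/47 23:4/50 24:5/52 25:4/54 26:3/54 27:1/52 28:2/54 29:3/55 30:3/55 31:3/52 32:4/51 33:6/55 34:6/44 35:2/43 36:3/128 37:13/131 38:31/86 39:46/71 40:54/63 41:53/67 42:52/63 43:41/77 44:11/133 45:4/152 46:5/153 47:5/152 48:5/150 49:7/147 50:8/149
```

The face profiles give about 19 mm for the low-y slot, 13 mm for the middle slot and 15 mm for the high-y slot. That makes them thick, thin and mid in that order. I'll go over the thick one.

```bash
python3 -c "
from h import *
go(.547,.189,.12,13.3)"
```

```text
t 2.4 pos [0.5193 0.3036 0.2402] q7 -0.15 gap 0.0928 F [ 0.3 -0.3  0.2]
rot [-0.0036  0.002   0.0309] trans after rot [-0.1179  0.0006  0.1202] or before [-0.1176 -0.0026  0.1204]
```

```bash
python3 shift.py '-0.004 0.002 0.031 0 0 0 0.093;0 0 0 -0.0295 0 0.03 0.093;0 0 0 -0.0295 0 0.03 0.093;0 0 0 -0.0295 0 0.03 0.093;0 0 0 -0.0295 0 0.03 0.093;0 0 0 0 0 0 0.093;0 0 0 0 0 0 0.093'
python3 -c "
from h import *
go(.547,.189,.047,13.3)"
```

```text
time: 3.1
ee_pos: [0.5457, 0.1893, 0.1232]
tcp_rot: [0.0, 0.621, 0.783, 0.002]
contact_force: [0.2, 0.8, 0.2]
finger_gap: 0.0933
grasp_force: 0.0
t 3.1 pos [0.5457 0.1893 0.1232] q7 0.06 gap 0.0933 F [0.2 0.8 0.2]
rot [ 0.004  -0.0028 -0.0026] trans after rot [-0.0006  0.0012  0.0762] or before [-0.0008  0.0009  0.0762]
```

```bash
python3 shift.py '0 0 0 0 0.001 0.025 0.093;0 0 0 0 0 0.025 0.093;0 0 0 0 0 0.025 0.093;0 0 0 0 0 0 0.093;0 0 0 0 0 0 0.05;0 0 0 0 0 0 0.05;0 0 0 0 0 0 0.05;0 0 0 0 0 0 0.05'
```

```text
time: 3.9
ee_pos: [0.5481, 0.1903, 0.0486]
tcp_rot: [0.001, 0.621, 0.784, 0.003]
contact_force: [-0.3, -0.3, -0.3]
finger_gap: 0.0658
grasp_force: 0.0
```

```bash
python3 shift.py '0 0 0 0 0 0 0.04;0 0 0 0 0 0 0.04;0 0 0 0 0 0 0.04;0 0 0 0 0 -0.01 0.04;0 0 0 0 0 -0.03 0.04;0 0 0 0 0 -0.03 0.04;0 0 0 0 0 -0.02 0.04;0 0 0 0 0 0 0.04'
python3 -c "
from h import *
go(.438,.1925,.13,13.3)"
```

```text
time: 4.7
ee_pos: [0.549, 0.19, 0.1404]
tcp_rot: [0.002, 0.621, 0.784, 0.005]
contact_force: [0.8, 0.0, -1.4]
finger_gap: 0.056
grasp_force: 29.9
t 4.7 pos [0.549  0.19   0.1404] q7 0.06 gap 0.056 F [ 0.8  0.  -1.4]
rot [ 0.01   -0.0027 -0.0013] trans after rot [ 0.028  -0.1074  0.0104] or before [ 0.0278 -0.1075  0.0094]
```

```bash
python3 shift.py '0.01 -0.003 -0.001 0.007 -0.027 0.002 0.04;0 0 0 0.007 -0.027 0.002 0.04;0 0 0 0.007 -0.027 0.002 0.04;0 0 0 0.007 -0.027 0.002 0.04;0 0 0 0 0 0.03 0.04;0 0 0 0 0 0.03 0.04;0 0 0 0 0 0.02 0.04;0 0 0 0 0 0 0.04;0 0 0 0 0 0 0.04'
python3 -c "
from h import *
go(.438,.1925,.0366,13.3)"
```

```text
time: 5.6
ee_pos: [0.4346, 0.1915, 0.0493]
tcp_rot: [-0.002, 0.621, 0.784, -0.004]
contact_force: [0.1, 0.1, -1.7]
finger_gap: 0.0559
grasp_force: 29.9
t 5.6 pos [0.4346 0.1915 0.0493] q7 0.04 gap 0.0559 F [ 0.1  0.1 -1.7]
rot [-0.008   0.0015 -0.0004] trans after rot [0.0002 0.0035 0.0127] or before [0.0002 0.0036 0.0127]
```

```bash
python3 shift.py '-0.008 0.0015 0 0 0.003 0.006 0.04;0 0 0 0 0 0.003 0.04;0 0 0 0 0 0.002 0.04;0 0 0 0 0 0.001 0.04;0 0 0 0 0 0 0.04'
```

```text
time: 6.1
ee_pos: [0.4381, 0.1926, 0.0379]
tcp_rot: [0.0, 0.62, 0.784, 0.001]
contact_force: [0.3, -0.8, -1.6]
finger_gap: 0.0556
grasp_force: 29.9
```

```bash
python3 shift.py '0 0 0 0 0 0.001 0.04;0 0 0 0 0 0.0007 0.04;0 0 0 0 0 0 0.04'
```

```text
time: 6.4
ee_pos: [0.438, 0.1925, 0.036]
tcp_rot: [0.0, 0.62, 0.784, 0.001]
contact_force: [-0.0, -0.7, -2.2]
finger_gap: 0.0561
grasp_force: 29.9
```

```bash
python3 shift.py '0 0 0 0 0 0.001 0.04;0 0 0 0 0 0 0.04;0 0 0 0 0 0 0.04'
```

```text
time: 6.7
ee_pos: [0.438, 0.1925, 0.0359]
tcp_rot: [0.0, 0.621, 0.784, 0.001]
contact_force: [-2.2, -0.7, 6.0]
finger_gap: 0.0558
grasp_force: 29.9
```

```bash
python3 shift.py '0 0 0 0 0 0 0.093;0 0 0 0 0 0 0.093;0 0 0 0 0 0 0.093;0 0 0 0 0 -0.03 0.093;0 0 0 0 0 -0.03 0.093;0 0 0 0 0 0 0.093'
python3 shift.py '0 0 0.143 0 0 0 0.093;0 0 0.143 0 0 0 0.093;0 0 0.143 0 0 0 0.093;0 0 0.143 0 0 0 0.06;0 0 0.143 0 0 0 0.06;0 0 0.143 0 0 0 0.06;0 0 0.143 0 0 0 0.06;0 0 0.143 0 0 0 0.06;0 0 0.143 0 0 0 0.06;0 0 0.143 0 0 0 0.06'
python3 shift.py '0 0 0.141 0 0 0 0.06;0 0 0 0 0 0 0.06'
python3 -c "
from h import *
go(.438,.1925,.042,103.3)"
```

```text
time: 7.3
ee_pos: [0.4404, 0.1934, 0.0979]
tcp_rot: [0.002, 0.621, 0.784, 0.004]
contact_force: [0.8, -1.2, 0.6]
finger_gap: 0.0926
grasp_force: 0.0
time: 8.3
ee_pos: [0.4375, 0.1924, 0.0943]
tcp_rot: [0.0, 0.983, 0.183, 0.0]
contact_force: [-0.1, -0.6, -0.1]
finger_gap: 0.0599
grasp_force: 0.0
time: 8.5
ee_pos: [0.4374, 0.1923, 0.0941]
tcp_rot: [0.0, 0.993, 0.116, 0.0]
contact_force: [0.1, -0.0, 0.0]
finger_gap: 0.06
grasp_force: 0.0
t 8.5 pos [0.4374 0.1923 0.0941] q7 -1.12 gap 0.06 F [ 0.1 -0.   0. ]
rot [ 0.001  -0.0004  0.0002] trans after rot [ 0.0006 -0.      0.0521] or before [ 0.0006 -0.0001  0.0521]
```

```bash
python3 shift.py '0 0 0 0.0006 0 0.025 0.06;0 0 0 0 0 0.02 0.06;0 0 0 0 0 0.006 0.06;0 0 0 0 0 0 0.01;0 0 0 0 0 0 0.01;0 0 0 0 0 0 0.01;0 0 0 0 0 0 0.01;0 0 0 0 0 0 0.01;0 0 0 0 0 0 0.01;0 0 0 0 0 0 0.01'
python3 -c "
from h import *
go(.5555,-.2123,.28,92.6)"
```

```text
time: 9.5
ee_pos: [0.4387, 0.1928, 0.0444]
tcp_rot: [-0.001, 0.993, 0.116, 0.001]
contact_force: [0.1, -0.2, 3.0]
finger_gap: 0.0179
grasp_force: 29.9
t 9.5 pos [0.4387 0.1928 0.0444] q7 -1.03 gap 0.0179 F [ 0.1 -0.2  3. ]
rot [-0.0011 -0.0023  0.1864] trans after rot [ 0.0983  0.41   -0.2356] or before [ 0.0211  0.4209 -0.2359]
```

The finger opening of 17.9 mm confirms this is the thick spacer. I'll lift it and move near the housing for a look.

```bash
python3 shift.py '0 0 0 0 0 -0.04 0.01;0 0 0 0 0 -0.05 0.01;0 0 0 0 0 -0.05 0.01;0 0 0.062 0 0 -0.05 0.01;0 0 0.062 0 0 -0.045 0.01;0 0 0.062 0 0 0 0.01'
python3 -c "
from h import *
go(.47,-.2,.26,92.6)"
```

```text
time: 10.1
ee_pos: [0.4417, 0.1924, 0.2845]
tcp_rot: [-0.003, 1.0, 0.022, 0.006]
contact_force: [0.4, -0.7, -1.6]
finger_gap: 0.0179
grasp_force: 29.9
t 10.1 pos [0.4417 0.1924 0.2845] q7 -1.53 gap 0.0179 F [ 0.4 -0.7 -1.6]
rot [-0.0055 -0.0127 -0.002 ] trans after rot [0.0105 0.3933 0.0245] or before [0.011  0.3934 0.0225]
```

```bash
python3 shift.py '0 0 0 0.001 0.0437 0.0025 0.01;0 0 0 0.001 0.0437 0.0025 0.01;0 0 0 0.001 0.0437 0.0025 0.01;0 0 0 0.001 0.0437 0.0025 0.01;0 0 0 0.001 0.0437 0.0025 0.01;0 0 0 0.001 0.0437 0.0025 0.01;0 0 0 0.001 0.0437 0.0025 0.01;0 0 0 0.001 0.0437 0.0025 0.01;0 0 0 0.001 0.0437 0.0025 0.01;0 0 0 0 0 0 0.01'
python3 shift.py '0 0 0 0 0 0 0.01;0 0 0 0 0 0 0.01'
python3 -c "
from h import *
go(.5555,-.2123,.26,92.6)
m=bot.camera_model('wrist');im=bot.camera('wrist')[:,:,::-1]
import json;json.dump({k:np.asarray(v).tolist() for k,v in m.items()},open('w3.json','w'))
print(proj(m,[[.5555,-.2123,.122],[.51,-.31,.122],[.6,-.115,.122]]))
cv2.imwrite('pics/w3f.png',im)
cv2.imwrite('pics/w3.png',cv2.resize(im,(800,600),interpolation=cv2.INTER_CUBIC))"
```

```text
time: 11.1
ee_pos: [0.4627, -0.208, 0.2565]
tcp_rot: [0.003, 1.0, 0.017, 0.001]
contact_force: [-0.2, 0.5, -1.8]
finger_gap: 0.0177
grasp_force: 29.9
time: 11.3
ee_pos: [0.4652, -0.1984, 0.2557]
tcp_rot: [-0.001, 1.0, 0.024, 0.0]
contact_force: [1.0, 0.5, -2.4]
finger_gap: 0.0177
grasp_force: 29.9
t 11.3 pos [ 0.4652 -0.1984  0.2557] q7 -0.69 gap 0.0177 F [ 1.   0.5 -2.4]
rot [-0.0027 -0.0008  0.0021] trans after rot [ 0.0896  0.018  -0.0043] or before [ 0.0896  0.0181 -0.0043]
[[339.40526076 119.08920978]
 [452.51539116 182.26857482]
 [214.65752154  50.584     ]]
```

View pics/w3.png

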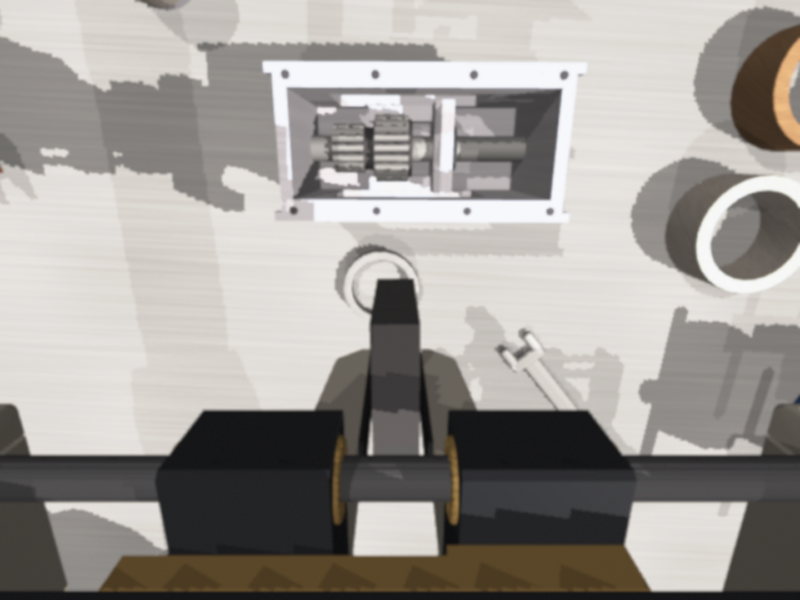

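The housing lip corners are at (263,62), (587,62), (569,221) and (275,221) in this view. The web top is near columns 440–456 and the big gear's end near column 411. I'll zoom in.

Run:
```python
from h import *
import json
im=cv2.imread('pics/w3f.png')
cv2.imwrite('pics/w3z.png',cv2.resize(im[70:165,290:400],None,fx=6,fy=6,interpolation=cv2.INTER_CUBIC))
m={k:np.array(v) for k,v in json.load(open('w3.json')).items()}
H=ray(m,np.array([(275,221),(263,62),(587,62),(569,221)])/1.25,.122)
print(H.round(4),H.mean(0).round(4),[np.linalg.norm(H[i]-H[i-1]).round(4) for i in range(4)])
v=H[0]+H[1]-H[2]-H[3];print(np.degrees(np.arctan2(v[1],v[0])))
```

```text
[[ 0.5052 -0.1161  0.122 ]
 [ 0.6005 -0.1118  0.122 ]
 [ 0.6098 -0.3069  0.122 ]
 [ 0.5146 -0.3115  0.122 ]] [ 0.5575 -0.2116  0.122 ] [np.float64(0.1957), np.float64(0.0954), np.float64(0.1953), np.float64(0.0953)]
92.73354090470875
```

View pics/w3z.png

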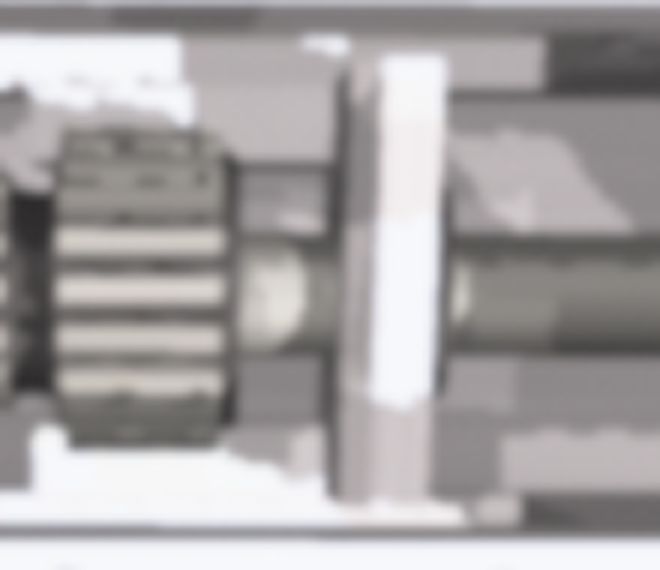

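The zoom shows the web's top flat at columns 378–443, its chamfer from 378 to 345, and the +y face edge at about 344. The big gear's end face is at about 235, and the shaft axis runs along row ~295.

Run:
```python
from h import *
import json
m={k:np.array(v) for k,v in json.load(open('w3.json')).items()}
a=np.radians(92.7);Y=np.array([np.cos(a),np.sin(a),0]);X=np.array([Y[1],-Y[0],0]);c=np.array([.5575,-.2116,0])
print("cam",m["world_from_camera"][:3,3])
def q(n,u,v,z):
    P=ray(m,[(u/6+290,v/6+70)],z)[0]-c;print(n,(1e3*np.array([P@X,P@Y])).round(1))
q("web -y top (y-26)",441,295,.064);q("web chamfer top(-17)",376,295,.064);q("web face(-12)",345,295,.059)
q("gear face z62",233,295,.062);q("gear land end z66(+4)",224,295,.066)
q("shaft lo",600,352,.04);q("shaft hi",600,238,.04);q("web top end+x",410,55,.064);q("web end -x",400,500,.064)
for y in(-.012,-.012+.018,-.012+.021):print(y,c+Y*y)
```

```text
cam [ 0.54839261 -0.19479471  0.42072049]
web -y top (y-26) [ -0.9 -26.9]
web chamfer top(-17) [ -0.9 -16.6]
web face(-12) [ -0.8 -12.2]
gear face z62 [-0.8  5.9]
gear land end z66(+4) [-0.9  7.4]
shaft lo [ -9.6 -57.3]
shaft hi [  8.7 -56.2]
web top end+x [ 34.1 -20.8]
web end -x [-32.5 -21.5]
-0.012 [ 0.55806528 -0.22358668  0.        ]
0.005999999999999998 [ 0.55721736 -0.20560666  0.        ]
0.009000000000000001 [ 0.55707604 -0.20260999  0.        ]
```

```bash
python3 shift.py '0 0 0.002 0.018 0.003 0.004 0.01;0 0 0 0.018 0.003 0.008 0.01;0 0 0 0.018 0.003 0.01 0.01;0 0 0 0.018 0.003 0.01 0.01;0 0 0 0.018 0.003 0.01 0.01;0 0 0 0 0 0.015 0.01;0 0 0 0 0 0.01 0.01;0 0 0 0 0 0 0.01;0 0 0 0 0 0 0.01'
python3 -c "
from h import *
go(.5576,-.2143,.118,92.7)"
```

```text
time: 12.25
ee_pos: [0.5559, -0.2103, 0.1897]
tcp_rot: [-0.001, 1.0, 0.022, 0.001]
contact_force: [-0.2, -0.4, -1.1]
finger_gap: 0.0173
grasp_force: 29.9
t 12.25 pos [ 0.5559 -0.2103  0.1897] q7 -0.68 gap 0.0173 F [-0.2 -0.4 -1.1]
rot [-0.001  -0.0019 -0.0025] trans after rot [0.0015 0.0041 0.0717] or before [0.0014 0.0042 0.0717]
```

```bash
python3 shift.py '-0.001 -0.002 -0.0025 0.0014 0.0042 0 0.01;0 0 0 0 0 0.015 0.01;0 0 0 0 0 0.018 0.01;0 0 0 0 0 0.018 0.01;0 0 0 0 0 0.014 0.01;0 0 0 0 0 0.004 0.01;0 0 0 0 0 0 0.01;0 0 0 0 0 0 0.01'
python3 -c "
from h import *
go(.5576,-.2143,.108,92.7)"
```

```text
time: 13.05
ee_pos: [0.5579, -0.2157, 0.121]
tcp_rot: [0.001, 1.0, 0.023, 0.0]
contact_force: [0.9, -0.5, -1.5]
finger_gap: 0.0177
grasp_force: 29.9
t 13.05 pos [ 0.5579 -0.2157  0.121 ] q7 -0.61 gap 0.0177 F [ 0.9 -0.5 -1.5]
rot [ 0.0011 -0.001  -0.001 ] trans after rot [-0.0003 -0.0014  0.013 ] or before [-0.0003 -0.0014  0.013 ]
```

```bash
python3 shift.py '0 0 0 0 -0.0014 0.003 0.01;0 0 0 0 0 0.003 0.01;0 0 0 0 0 0.002 0.01;0 0 0 0 0 0.002 0.01;0 0 0 0 0 0.001 0.01;0 0 0 0 0 0 0.01'
python3 -c "
from h import *
go(.5576,-.2143,.102,92.7)"
```

```text
time: 13.65
ee_pos: [0.5573, -0.2137, 0.1092]
tcp_rot: [0.0, 1.0, 0.023, -0.0]
contact_force: [-0.4, 1.1, -2.0]
finger_gap: 0.0178
grasp_force: 29.9
t 13.65 pos [ 0.5573 -0.2137  0.1092] q7 -0.6 gap 0.0178 F [-0.4  1.1 -2. ]
rot [ 0.      0.0005 -0.0007] trans after rot [0.0002 0.0006 0.0072] or before [0.0002 0.0006 0.0072]
```

```bash
python3 shift.py '0 0 0 0 0.0004 0.0015 0.01;0 0 0 0 0 0.0015 0.01;0 0 0 0 0 0.001 0.01;0 0 0 0 0 0.001 0.01;0 0 0 0 0 0 0.01'
python3 -c "
from h import *
go(.5576,-.2143,.10,92.7)"
```

```text
time: 14.15
ee_pos: [0.5574, -0.214, 0.1043]
tcp_rot: [0.0, 1.0, 0.023, -0.0]
contact_force: [-0.9, 0.4, -1.5]
finger_gap: 0.0171
grasp_force: 29.9
t 14.15 pos [ 0.5574 -0.214   0.1043] q7 -0.6 gap 0.0171 F [-0.9  0.4 -1.5]
rot [ 0.      0.0004 -0.0009] trans after rot [0.0002 0.0003 0.0043] or before [0.0002 0.0003 0.0043]
```

```bash
python3 shift.py '0 0 0 0 0 0.001 0.01;0 0 0 0 0 0.001 0.01;0 0 0 0 0 0.001 0.01;0 0 0 0 0 0 0.01;0 0 0 0 0 0 0.01'
python3 -c "
from h import *
go(.5576,-.2143,.10,92.7)"
```

```text
time: 14.65
ee_pos: [0.5582, -0.214, 0.1022]
tcp_rot: [-0.0, 1.0, 0.023, 0.001]
contact_force: [0.0, 1.5, 5.2]
finger_gap: 0.0175
grasp_force: 29.9
t 14.65 pos [ 0.5582 -0.214   0.1022] q7 -0.59 gap 0.0175 F [0.  1.5 5.2]
rot [-0.0001 -0.0015 -0.0007] trans after rot [-0.0006  0.0003  0.0022] or before [-0.0006  0.0003  0.0022]
```

```bash
python3 shift.py '0 0 0 0 0 -0.002 0.01;0 0 0 0 -0.0007 0 0.01;0 0 0 0 0 0 0.01;0 0 0 0 0 0.001 0.01;0 0 0 0 0 0.001 0.01;0 0 0 0 0 0 0.01;0 0 0 0 0 0 0.01'
python3 shift.py '0 0 0 0 0 -0.002 0.01;0 0 0 0 0.0014 0 0.01;0 0 0 0 0 0 0.01;0 0 0 0 0 0.001 0.01;0 0 0 0 0 0.001 0.01;0 0 0 0 0 0 0.01;0 0 0 0 0 0 0.01'
```

```text
time: 15.35
ee_pos: [0.5577, -0.214, 0.1022]
tcp_rot: [0.0, 1.0, 0.023, 0.0]
contact_force: [-0.3, 0.4, 5.0]
finger_gap: 0.0177
grasp_force: 29.9
time: 16.05
ee_pos: [0.5577, -0.2142, 0.1021]
tcp_rot: [-0.001, 1.0, 0.023, 0.0]
contact_force: [-0.0, 2.2, 6.5]
finger_gap: 0.0176
grasp_force: 29.9
```

```bash
python3 shift.py '0 0 0 0 0 -0.006 0.01;0 0 0 0 0 0 0.01;0 0 0 0 0 0 0.01'
python3 shift.py '0 0 0 0 -0.0014 0 0.01;0 0 0 0 0 0 0.01;0 0 0 0 0 0 0.01'
python3 shift.py '0 0 0 0 0 0.003 0.01;0 0 0 0 0 0.001 0.01;0 0 0 0 0 0.001 0.01;0 0 0 0 0 0.001 0.01;0 0 0 0 0 0.001 0.01;0 0 0 0 0 0.001 0.01;0 0 0 0 0 0 0.01;0 0 0 0 0 0 0.01'
```

```text
time: 16.35
ee_pos: [0.557, -0.215, 0.107]
tcp_rot: [0.0, 1.0, 0.023, -0.001]
contact_force: [-0.2, 0.5, -2.8]
finger_gap: 0.0175
grasp_force: 29.9
time: 16.65
ee_pos: [0.5573, -0.2133, 0.1071]
tcp_rot: [0.0, 1.0, 0.023, -0.0]
contact_force: [0.1, 0.6, -0.7]
finger_gap: 0.0175
grasp_force: 29.9
time: 17.45
ee_pos: [0.5582, -0.2141, 0.1012]
tcp_rot: [0.0, 1.0, 0.023, 0.001]
contact_force: [-1.4, 0.6, 8.2]
finger_gap: 0.0175
grasp_force: 30.0
```

The spacer centres itself and stops with the same height each time, touching on both sides. Before rejecting it I'll press lightly and wiggle the yaw to rule out misalignment.

```bash
python3 shift.py '0 0 0.012 0 0 0 0.01;0 0 0.012 0 0 0 0.01;0 0 0 0 0 0 0.01'
python3 shift.py '0 0 -0.012 0 0 0 0.01;0 0 -0.012 0 0 0 0.01;0 0 -0.012 0 0 0 0.01;0 0 -0.012 0 0 0 0.01;0 0 0 0 0 0 0.01'
python3 shift.py '0 0 0.012 0 0 0 0.01;0 0 0.012 0 0 0 0.01;0 0 0 0 0 0.001 0.01;0 0 0 0 0 0.001 0.01;0 0 0 0 0 0 0.01;0 0 0 0 0 0 0.01'
python3 -c "
from h import *
go(.5576,-.2143,.10,92.7);print(bot.observe()['torque'])"
```

```text
time: 17.75
ee_pos: [0.5583, -0.2141, 0.1012]
tcp_rot: [0.001, 1.0, 0.012, 0.001]
contact_force: [-1.1, 0.4, 7.9]
finger_gap: 0.0176
grasp_force: 30.0
time: 18.25
ee_pos: [0.5582, -0.214, 0.1011]
tcp_rot: [0.0, 0.999, 0.034, 0.001]
contact_force: [-0.5, 1.7, 7.7]
finger_gap: 0.018
grasp_force: 30.1
time: 18.85
ee_pos: [0.5584, -0.2143, 0.1008]
tcp_rot: [0.0, 1.0, 0.023, 0.002]
contact_force: [-2.6, 2.6, 16.0]
finger_gap: 0.018
grasp_force: 30.0
t 18.85 pos [ 0.5584 -0.2143  0.1008] q7 -0.59 gap 0.018 F [-2.6  2.6 16. ]
rot [ 0.0003 -0.0037 -0.0018] trans after rot [-0.0008 -0.      0.0008] or before [-0.0008 -0.      0.0008]
[ 0.57145503  0.8757867  -0.19743776]
```

The force at the seat is balanced in y (two-sided wedge), it re-centres, and yaw makes no difference, so the thick spacer does not fit. I'll take it out and stand it to the side of the front area.

```bash
python3 shift.py '0 0 0 0 0 -0.02 0.01;0 0 0 0 0 -0.04 0.01;0 0 0 0 0 -0.04 0.01;0 0 0 -0.01 -0.01 -0.03 0.01;0 0 0 -0.01 -0.03 0 0.01;0 0 0 -0.01 -0.04 0 0.01;0 0 0 -0.01 -0.04 0 0.01;0 0 0 -0.01 -0.04 0 0.01;0 0 0 -0.01 -0.04 0 0.01;0 0 0 -0.01 -0.04 0 0.01'
python3 -c "
from h import *
go(.4528,.1292,.16,103.3)"
```

```text
time: 19.85
ee_pos: [0.4753, 0.0248, 0.2271]
tcp_rot: [-0.0, 1.0, 0.023, -0.001]
contact_force: [1.5, 0.7, -1.3]
finger_gap: 0.0176
grasp_force: 30.0
t 19.85 pos [0.4753 0.0248 0.2271] q7 -1.1 gap 0.0176 F [ 1.5  0.7 -1.3]
rot [-0.0006  0.001  -0.1858] trans after rot [ 0.0021 -0.1067  0.0671] or before [-0.0175 -0.1053  0.0671]
```

```bash
python3 shift.py '0 0 -0.093 0 0 0 0.01;0 0 -0.093 0 0 0 0.01;0 0 0 0 0 0 0.01;0 0 0 0 0 0 0.01'
python3 -c "
from h import *
go(.4528,.1292,.06,103.3)"
```

```text
time: 20.25
ee_pos: [0.4761, 0.0229, 0.2272]
tcp_rot: [-0.0, 0.993, 0.115, -0.0]
contact_force: [0.8, -0.1, -1.4]
finger_gap: 0.0178
grasp_force: 30.0
t 20.25 pos [0.4761 0.0229 0.2272] q7 -0.95 gap 0.0178 F [ 0.8 -0.1 -1.4]
rot [-0.0003  0.0006 -0.0022] trans after rot [ 0.0018 -0.1088  0.1672] or before [ 0.0016 -0.1087  0.1673]
```

```bash
python3 shift.py '0 0 0 0 -0.036 0 0.01;0 0 0 0 -0.036 0 0.01;0 0 0 0.001 -0.036 0.02 0.01;0 0 0 0 0 0.04 0.01;0 0 0 0 0 0.04 0.01;0 0 0 0 0 0.04 0.01;0 0 0 0 0 0.02 0.01;0 0 0 0 0 0 0.01;0 0 0 0 0 0 0.01'
python3 -c "
from h import *
go(.4528,.1292,.0444,103.3)"
```

```text
time: 21.15
ee_pos: [0.4532, 0.1278, 0.0677]
tcp_rot: [0.0, 0.993, 0.115, 0.0]
contact_force: [-0.2, -1.5, -1.1]
finger_gap: 0.0179
grasp_force: 30.0
t 21.15 pos [0.4532 0.1278 0.0677] q7 -0.91 gap 0.0179 F [-0.2 -1.5 -1.1]
rot [ 0.0008 -0.0002 -0.0018] trans after rot [-0.     -0.0015  0.0233] or before [-0.     -0.0015  0.0233]
```

```bash
python3 shift.py '0 0 0 0 -0.001 0.012 0.01;0 0 0 0 0 0.006 0.01;0 0 0 0 0 0.003 0.01;0 0 0 0 0 0.001 0.01;0 0 0 0 0 0.001 0.01;0 0 0 0 0 0.001 0.01;0 0 0 0 0 0 0.01'
```

```text
time: 21.85
ee_pos: [0.4524, 0.1293, 0.0444]
tcp_rot: [-0.001, 0.993, 0.116, 0.0]
contact_force: [-1.4, -1.0, 5.7]
finger_gap: 0.0175
grasp_force: 30.0
```

Touchdown came at the same height as the first pick, so nothing slipped in the grip. I'll release it and fetch the mid spacer.

```bash
python3 shift.py '0 0 0 0 0 0 0.04;0 0 0 0 0 0 0.04;0 0 0 0 0 -0.03 0.04;0 0 0 0 0 -0.04 0.04;0 0 0 0 0 -0.03 0.04;0 0 -0.14 0 0 0 0.093;0 0 -0.14 0 0 0 0.093;0 0 -0.14 0 0 0 0.093;0 0 -0.14 0 0 0 0.093;0 0 -0.14 0 0 0 0.093'
python3 shift.py '0 0 -0.14 0 0 0 0.093;0 0 -0.14 0 0 0 0.093;0 0 -0.14 0 0 0 0.093;0 0 -0.15 0 0 0 0.093;0 0 -0.15 0 0 0 0.093;0 0 -0.15 0 0 0 0.093;0 0 0 0 0 0 0.093'
python3 -c "
from h import *
go(.534,.244,.13,13.3)"
```

```text
time: 22.85
ee_pos: [0.4523, 0.1294, 0.1434]
tcp_rot: [0.0, 0.892, 0.452, 0.0]
contact_force: [0.6, 0.0, -0.5]
finger_gap: 0.0757
grasp_force: 0.0
time: 23.55
ee_pos: [0.4523, 0.1292, 0.1434]
tcp_rot: [-0.0, 0.621, 0.784, 0.0]
contact_force: [-0.3, -0.1, -0.5]
finger_gap: 0.0928
grasp_force: 0.0
t 23.55 pos [0.4523 0.1292 0.1434] q7 0.17 gap 0.0928 F [-0.3 -0.1 -0.5]
rot [ 0.     -0.0003 -0.0012] trans after rot [0.093  0.1059 0.0134] or before [0.0931 0.1058 0.0135]
```

```bash
python3 shift.py '0 0 0 0.0233 0.0265 0 0.093;0 0 0 0.0233 0.0265 0 0.093;0 0 0 0.0233 0.0265 0 0.093;0 0 0 0.0232 0.0265 0.01 0.093;0 0 0 0 0 0 0.093;0 0 0 0 0 0 0.093'
python3 -c "
from h import *
go(.534,.244,.048,13.3)"
```

```text
time: 24.15
ee_pos: [0.5336, 0.2444, 0.1325]
tcp_rot: [-0.0, 0.621, 0.784, -0.001]
contact_force: [-0.7, -1.6, -0.3]
finger_gap: 0.0932
grasp_force: 0.0
t 24.15 pos [0.5336 0.2444 0.1325] q7 0.02 gap 0.0932 F [-0.7 -1.6 -0.3]
rot [-0.0019  0.0012 -0.0017] trans after rot [-0.0005  0.0003  0.0845] or before [-0.0004  0.0005  0.0845]
```

```bash
python3 shift.py '0 0 0 0 0 0.03 0.093;0 0 0 0 0 0.03 0.093;0 0 0 0 0 0.0245 0.06;0 0 0 0 0 0 0.04;0 0 0 0 0 0 0.04;0 0 0 0 0 0 0.04;0 0 0 0 0 0 0.04;0 0 0 0 0 0 0.04;0 0 0 0 0 0 0.04;0 0 0 0 0 0 0.04'
python3 -c "
from h import *
go(.438,.1925,.13,13.3)"
```

```text
time: 25.15
ee_pos: [0.5345, 0.2443, 0.0504]
tcp_rot: [0.0, 0.621, 0.784, 0.001]
contact_force: [-2.0, -0.7, 6.5]
finger_gap: 0.0557
grasp_force: 30.0
t 25.15 pos [0.5345 0.2443 0.0504] q7 0.06 gap 0.0557 F [-2.  -0.7  6.5]
rot [ 0.0011 -0.0004 -0.0009] trans after rot [-0.0282 -0.1058 -0.0796] or before [-0.0283 -0.1057 -0.0797]
```

```bash
python3 shift.py '0 0 0 0 0 -0.02 0.04;0 0 0 0 0 -0.03 0.04;0 0 0 0 0 -0.04 0.04;0 0 0 -0.007 -0.0265 0 0.04;0 0 0 -0.007 -0.0265 0 0.04;0 0 0 -0.007 -0.0265 0 0.04;0 0 0 -0.007 -0.0265 0.02 0.04;0 0 0 0 0 0.03 0.04;0 0 0 0 0 0.03 0.04;0 0 0 0 0 0 0.04'
python3 -c "
from h import *
go(.438,.1925,.0384,13.3)"
```

```text
time: 26.15
ee_pos: [0.435, 0.1919, 0.0566]
tcp_rot: [-0.002, 0.621, 0.784, -0.003]
contact_force: [-0.8, 0.1, -1.4]
finger_gap: 0.0559
grasp_force: 30.0
t 26.15 pos [0.435  0.1919 0.0566] q7 0.11 gap 0.0559 F [-0.8  0.1 -1.4]
rot [-0.0066  0.0012 -0.0007] trans after rot [-0.0002  0.0031  0.0182] or before [-0.0001  0.0032  0.0182]
```

```bash
python3 shift.py '-0.006 0.001 0 0 0.0025 0.01 0.04;0 0 0 0 0 0.005 0.04;0 0 0 0 0 0.002 0.04;0 0 0 0 0 0.001 0.04;0 0 0 0 0 0.001 0.04;0 0 0 0 0 0 0.04;0 0 0 0 0 0 0.04'
```

```text
time: 26.85
ee_pos: [0.4399, 0.1934, 0.0401]
tcp_rot: [0.002, 0.621, 0.784, 0.003]
contact_force: [-0.9, 0.5, -1.0]
finger_gap: 0.0559
grasp_force: 30.0
```

```bash
python3 shift.py '0 0 0 0 0 0.001 0.04;0 0 0 0 0 0.001 0.04;0 0 0 0 0 0.001 0.04;0 0 0 0 0 0 0.04'
```

```text
time: 27.25
ee_pos: [0.44, 0.1934, 0.0384]
tcp_rot: [0.001, 0.621, 0.784, 0.003]
contact_force: [-0.9, -0.6, 13.6]
finger_gap: 0.0559
grasp_force: 30.0
```

Mid is down on the bench at 0.0384. Now release and regrip across its thickness.

```bash
python3 shift.py '0 0 0 0 0 -0.001 0.093;0 0 0 0 0 0 0.093;0 0 0 0 0 0 0.093;0 0 0 0 0 -0.03 0.093;0 0 0 0 0 -0.03 0.093;0 0 0.143 0 0 0 0.06;0 0 0.143 0 0 0 0.04;0 0 0.143 0 0 0 0.04;0 0 0.143 0 0 0 0.04;0 0 0.143 0 0 0 0.04'
python3 shift.py '0 0 0.143 0 0 0 0.04;0 0 0.143 0 0 0 0.04;0 0 0.143 0 0 0 0.04;0 0 0.143 0 0 0 0.04;0 0 0.143 0 0 0 0.04;0 0 0.141 0 0 0 0.04;0 0 0 0 0 0 0.04'
python3 -c "
from h import *
go(.44,.1934,.0445,103.3)"
```

```text
time: 28.25
ee_pos: [0.4393, 0.1932, 0.0976]
tcp_rot: [0.0, 0.857, 0.515, 0.003]
contact_force: [0.9, -0.0, -0.5]
finger_gap: 0.0575
grasp_force: 0.0
time: 28.95
ee_pos: [0.4391, 0.1933, 0.0973]
tcp_rot: [-0.0, 0.993, 0.116, 0.002]
contact_force: [0.1, 0.2, 0.3]
finger_gap: 0.0399
grasp_force: 0.0
t 28.95 pos [0.4391 0.1933 0.0973] q7 -1.06 gap 0.0399 F [0.1 0.2 0.3]
rot [ 0.0002 -0.0048 -0.0002] trans after rot [0.0009 0.0001 0.0528] or before [0.0006 0.0001 0.0528]
```

```bash
python3 shift.py '0 -0.0048 0 0.0008 0 0.025 0.04;0 0 0 0 0 0.02 0.04;0 0 0 0 0 0.007 0.04;0 0 0 0 0 0 0.04;0 0 0 0 0 0 0.008;0 0 0 0 0 0 0.008;0 0 0 0 0 0 0.008;0 0 0 0 0 0 0.008;0 0 0 0 0 0 0.008;0 0 0 0 0 0 0.008'
```

```text
time: 29.95
ee_pos: [0.4408, 0.1937, 0.0464]
tcp_rot: [-0.001, 0.993, 0.116, 0.001]
contact_force: [-0.5, 0.2, 5.4]
finger_gap: 0.0151
grasp_force: 29.9
```

15.1 mm confirms it is the mid spacer. Carry it to the housing.

```bash
python3 shift.py '0 0 0 0 0 -0.04 0.008;0 0 0 0 0 -0.05 0.008;0 0 0.062 0 0 -0.05 0.008;0 0 0.062 0 0 -0.03 0.008;0 0 0.063 0 0 -0.01 0.008;0 0 0 0.013 0.045 0 0.008;0 0 0 0.013 0.045 0 0.008;0 0 0 0.013 0.045 0 0.008;0 0 0 0.013 0.045 0 0.008;0 0 0 0.013 0.045 0 0.008'
python3 -c "
from h import *
go(.5573,-.215,.22,92.7)"
```

```text
time: 30.95
ee_pos: [0.5151, -0.0299, 0.2252]
tcp_rot: [-0.001, 1.0, 0.022, -0.0]
contact_force: [0.9, -0.2, -2.0]
finger_gap: 0.0144
grasp_force: 29.9
t 30.95 pos [ 0.5151 -0.0299  0.2252] q7 -0.96 gap 0.0144 F [ 0.9 -0.2 -2. ]
rot [-0.0018  0.0002 -0.0023] trans after rot [0.0335 0.1869 0.0052] or before [0.0339 0.1868 0.0049]
```

```bash
python3 shift.py '-0.0018 0 -0.0023 0.0067 0.0374 0 0.008;0 0 0 0.0067 0.0374 0 0.008;0 0 0 0.0067 0.0374 0 0.008;0 0 0 0.0067 0.0374 0 0.008;0 0 0 0.0067 0.0373 0 0.008;0 0 0 0 0 0.02 0.008;0 0 0 0 0 0.02 0.008;0 0 0 0 0 0 0.008;0 0 0 0 0 0 0.008'
python3 -c "
from h import *
go(.5573,-.215,.118,92.7)"
```

```text
time: 31.85
ee_pos: [0.5571, -0.2134, 0.1854]
tcp_rot: [0.0, 1.0, 0.023, -0.0]
contact_force: [-0.2, -0.6, -1.1]
finger_gap: 0.0146
grasp_force: 29.9
t 31.85 pos [ 0.5571 -0.2134  0.1854] q7 -0.65 gap 0.0146 F [-0.2 -0.6 -1.1]
rot [ 0.0003  0.0004 -0.0003] trans after rot [0.0001 0.0016 0.0674] or before [0.0002 0.0016 0.0674]
```

```bash
python3 shift.py '0 0 0 0 0.0014 0.015 0.008;0 0 0 0 0 0.015 0.008;0 0 0 0 0 0.015 0.008;0 0 0 0 0 0.015 0.008;0 0 0 0 0 0.008 0.008;0 0 0 0 0 0 0.008;0 0 0 0 0 0 0.008'
python3 -c "
from h import *
go(.5573,-.215,.103,92.7)"
```

```text
time: 32.55
ee_pos: [0.5576, -0.2155, 0.1178]
tcp_rot: [0.001, 1.0, 0.023, 0.001]
contact_force: [-0.5, 0.1, -0.3]
finger_gap: 0.015
grasp_force: 29.9
t 32.55 pos [ 0.5576 -0.2155  0.1178] q7 -0.59 gap 0.015 F [-0.5  0.1 -0.3]
rot [ 0.0012 -0.001  -0.0006] trans after rot [-0.0003 -0.0005  0.0148] or before [-0.0003 -0.0006  0.0148]
```

```bash
python3 shift.py '0 0 0 0 -0.0005 0.003 0.008;0 0 0 0 0 0.002 0.008;0 0 0 0 0 0.002 0.008;0 0 0 0 0 0.002 0.008;0 0 0 0 0 0.002 0.008;0 0 0 0 0 0.002 0.008;0 0 0 0 0 0.001 0.008;0 0 0 0 0 0 0.008'
python3 -c "
from h import *
go(.5573,-.215,.10,92.7)"
```

```text
time: 33.35
ee_pos: [0.5573, -0.2147, 0.1035]
tcp_rot: [0.0, 1.0, 0.023, 0.0]
contact_force: [-0.6, 0.8, -1.7]
finger_gap: 0.0144
grasp_force: 29.9
t 33.35 pos [ 0.5573 -0.2147  0.1035] q7 -0.58 gap 0.0144 F [-0.6  0.8 -1.7]
rot [ 0.0006 -0.0004 -0.0005] trans after rot [-0.      0.0003  0.0035] or before [-0.      0.0003  0.0035]
```

```bash
python3 shift.py '0 0 0 0 0 0.001 0.008;0 0 0 0 0 0.001 0.008;0 0 0 0 0 0.001 0.008;0 0 0 0 0 0.001 0.008;0 0 0 0 0 0.001 0.008;0 0 0 0 0 0 0.008'
python3 -c "
from h import *
go(.5573,-.215,.10,92.7)"
```

```text
time: 33.95
ee_pos: [0.5573, -0.2147, 0.0986]
tcp_rot: [0.0, 1.0, 0.023, 0.0]
contact_force: [-0.3, 0.4, -0.2]
finger_gap: 0.0148
grasp_force: 29.9
t 33.95 pos [ 0.5573 -0.2147  0.0986] q7 -0.57 gap 0.0148 F [-0.3  0.4 -0.2]
rot [ 0.0006 -0.0005 -0.0004] trans after rot [-0.0001  0.0003 -0.0014] or before [-0.0001  0.0003 -0.0014]
```

No contact at 52 mm, below where the thick one stopped. Continue down.

```bash
python3 shift.py '0 0 0 0 0 0.002 0.008;0 0 0 0 0 0.002 0.008;0 0 0 0 0 0.002 0.008;0 0 0 0 0 0.002 0.008;0 0 0 0 0 0 0.008'
python3 -c "
from h import *
go(.5573,-.215,.0724,92.7)"
```

```text
time: 34.45
ee_pos: [0.5572, -0.2146, 0.0904]
tcp_rot: [0.0, 1.0, 0.023, 0.0]
contact_force: [0.7, 0.7, -0.3]
finger_gap: 0.0148
grasp_force: 29.9
t 34.45 pos [ 0.5572 -0.2146  0.0904] q7 -0.56 gap 0.0148 F [ 0.7  0.7 -0.3]
rot [ 0.0004 -0.0001 -0.0004] trans after rot [0.     0.0004 0.018 ] or before [0.     0.0004 0.018 ]
```

```bash
python3 shift.py '0 0 0 0 0 0.003 0.008;0 0 0 0 0 0.003 0.008;0 0 0 0 0 0.003 0.008;0 0 0 0 0 0.002 0.008;0 0 0 0 0 0.002 0.008;0 0 0 0 0 0.002 0.008;0 0 0 0 0 0.001 0.008;0 0 0 0 0 0 0.008;0 0 0 0 0 0 0.008'
```

```text
time: 35.35
ee_pos: [0.5575, -0.2148, 0.0748]
tcp_rot: [0.0, 1.0, 0.023, 0.0]
contact_force: [0.5, 0.1, -1.0]
finger_gap: 0.0143
grasp_force: 29.9
```

```bash
python3 shift.py '0 0 0 0 0 0.001 0.008;0 0 0 0 0 0.001 0.008;0 0 0 0 0 0.001 0.008;0 0 0 0 0 0 0.008;0 0 0 0 0 0 0.008'
python3 -c "
from h import *
go(.5573,-.215,.0724,92.7)"
```

```text
time: 35.85
ee_pos: [0.5575, -0.2148, 0.0724]
tcp_rot: [0.0, 1.0, 0.023, 0.001]
contact_force: [-2.0, 0.8, 5.1]
finger_gap: 0.0147
grasp_force: 29.9
t 35.85 pos [ 0.5575 -0.2148  0.0724] q7 -0.55 gap 0.0147 F [-2.   0.8  5.1]
rot [ 0.0005 -0.0012 -0.0005] trans after rot [-0.0002  0.0002 -0.    ] or before [-0.0002  0.0002 -0.    ]
```

Contact is at exactly the expected seated height of 0.0724. Release and withdraw straight up.

```bash
python3 shift.py '0 0 0 0 0 0 0.035;0 0 0 0 0 0 0.035;0 0 0 0 0 0 0.035;0 0 0 0 0 0 0.035;0 0 0 0 0 -0.02 0.035;0 0 0 0 0 -0.03 0.035;0 0 0 0 0 -0.05 0.035;0 0 0 0 0 -0.05 0.035;0 0 0 0 0 -0.03 0.035'
python3 shift.py '0 0 0 -0.03 0 0 0.035;0 0 0 -0.03 0 0 0.035;0 0 0 -0.02 0 0 0.035;0 0 0 0 0 0 0.035;0 0 0 0 0 0 0.035'
python3 - <<'E'
from h import *
m=bot.camera_model('wrist');im=bot.camera('wrist')[:,:,::-1]
u,v=proj(m,[[.5575,-.2116,.09]])[0].astype(int);print(u,v,m["world_from_camera"][:3,3])
y=max(v-60,0);a=cv2.resize(im[y:y+130,u-90:u+90],(800,578),interpolation=cv2.INTER_CUBIC)
cv2.imwrite('pics/fin.png',a)
s=cv2.resize(bot.camera('side')[:,:,::-1],(640,480));cv2.imwrite('pics/fin_side.png',s)
E
```

```text
time: 36.75
ee_pos: [0.5581, -0.216, 0.2558]
tcp_rot: [0.002, 1.0, 0.023, 0.003]
contact_force: [0.5, -0.4, 0.2]
finger_gap: 0.0349
grasp_force: 0.0
time: 37.25
ee_pos: [0.4782, -0.2181, 0.2519]
tcp_rot: [0.0, 1.0, 0.023, 0.001]
contact_force: [-0.3, 0.2, 0.2]
finger_gap: 0.0349
grasp_force: 0.0
312 132 [ 0.5611415  -0.21400608  0.41706601]
```

View pics/fin.png

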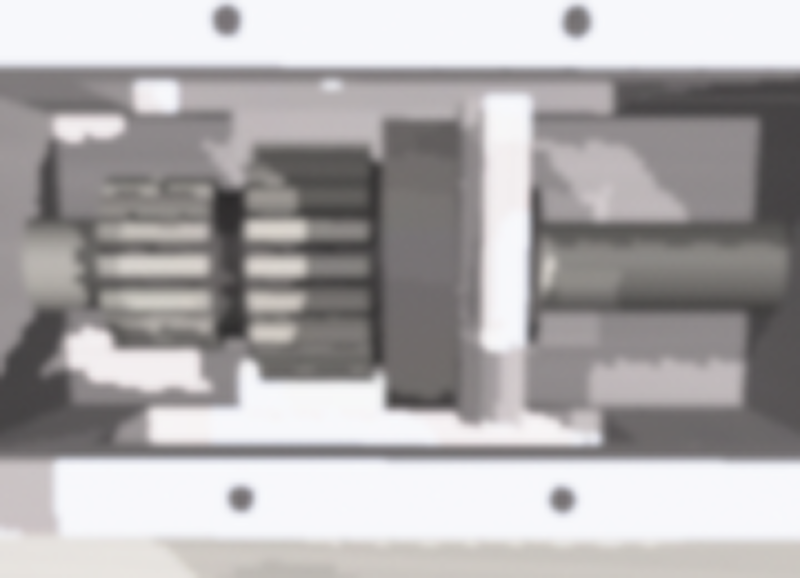

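View pics/fin_side.png

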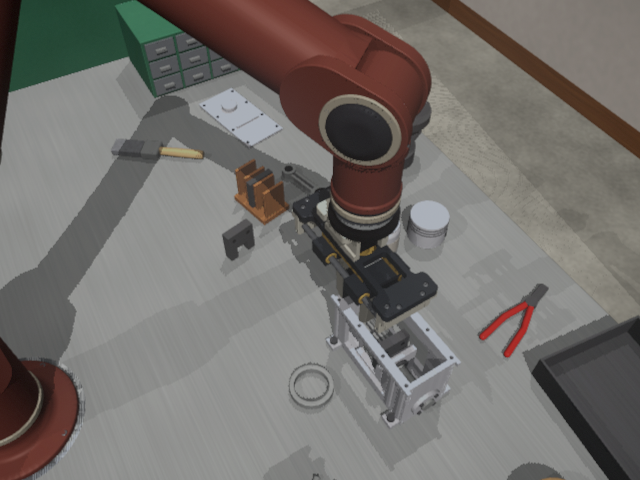

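The spacer (columns 385–460) stands upright and straight between gear and web. In the side view the thick one stands by itself near (238,240), the thin one is still in the rack, and the ring is where it was. Hand it in.

```bash
python3 -c "
from bench import bot
print(bot.close_job())"
```

```text
the job is handed in; nothing more can be done
None
```

I fitted the 15 mm mid spacer fully down on its ledges astride the shaft, after the 18 mm one jammed both sides of the gap in trial; the thick is standing on the bench, the thin is still in the rack, and I handed the job in at about 37 s.

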